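# Offer a drilled perch block up over its dowel pins

## Task

I am gluing the perch onto this nest-box front, but the drawer the pins came from (top right in the small-parts cabinet) still stands open above it: push that drawer fully home until its catch holds it. Then take the perch block with the two drilled holes, carry it over the clutter without disturbing anything, and hold it level about 15 mm above the tips of the two dowel pins, each hole straight over its pin, so I can brush glue on them. Never let the block touch the pins or the board, and finish while still holding it there, quite still.

Things in the scene. Friction and masses are not known exactly. Their poses are not given: they have to be found in the camera images.
- drawer_cabinet_drawer5 (a joint): the top right drawer of the plywood small-parts cabinet (cabinet 300 mm wide, 205 mm high; six drawers in two columns and three rows): metres it stands open, sliding out towards the robot (-x); 0 is fully home. It slides with little friction; over the last 10 mm it has to be pushed past a sprung ball catch (about 4 N), which then draws it in and keeps it at 0. Its front is 136 mm wide and 57 mm high, upper edge 196 mm above the bench
- drawer_knob (a point): centre of the face of that drawer's round knob (17 mm diameter, its axis along x, standing 18 mm out from the middle of the drawer front, 159 mm above the bench); moves with the drawer. The knob face may be pushed straight towards +x
- box_front: nest-box front: plain wooden board 120 x 180 x 18 mm lying flat and loose (0.45 kg) on the bench in front of the cabinet, partly under the open drawer. Origin at the centre of its underside, y along the 180 mm length, z up. Round entrance hole (46 mm) at y = +38 mm; at y = -48 mm the two upright dowel pins at x = +28 and -28 mm, with the block's outline pencilled round them
- pin_a (a point): centre of the tip of the dowel pin at the board's +x side (pin 10 mm diameter, standing 16 mm out of the board, tip 34 mm above the bench); axes parallel to the board's, z up
- pin_b (a point): the same for the pin at the board's -x side; the pins stand 56 mm apart
- perch_block: drilled perch block: plain wooden block 45 x 85 x 26 mm, about 0.07 kg, lying flat, told from the other block of the same size by its two vertical 12 mm through holes, 56 mm apart on the long centre line. Origin at the centre of its underside, x along the 45 mm width, y along the 85 mm length, z up. The two ends are alike: either way round fits the pins. Grasp it across the 45 mm width, at mid length between the holes
- hole_a (a point): centre of the lower mouth of the hole at the block's +y end, 28 mm from its middle, at underside height; axes parallel to the block's
- hole_b (a point): the same for the hole at the block's -y end
- perch_blank: undrilled perch blank, a solid block 45 x 85 x 26 mm, not wanted; origin at the centre of its underside, y along its length. Leave it
- enamel_mug: enamel mug, 82 mm across, 74 mm high, handle to one side, standing between the blocks and the board; origin at its underside
- nail_tin: open tin of nails, 76 mm diameter, 87 mm high, also between the blocks and the board; origin at the centre of its underside
- hole_saw: hole saw standing on its teeth, a dark cup 52 mm in diameter with its shank upward, 74 mm high, near the cabinet's left side; origin at the centre of its underside

How it is judged (in metres and radians):
On the way, in this order (a step that is already met when the one before it is completed fails the run):
1. the top right drawer is pushed home, held by its catch (value of joint drawer_cabinet_drawer5 below 0.003 m), for 0.2 s.
2. the perch block hovers, held and still, above the pins ((((horizontal distance between hole_a and pin_a below 0.006 m and z of hole_a in the frame of pin_a between 0.005 and 0.026 m) and (horizontal distance between hole_b and pin_b below 0.006 m and z of hole_b in the frame of pin_b between 0.005 and 0.026 m)) or ((horizontal distance between hole_a and pin_b below 0.006 m and z of hole_a in the frame of pin_b between 0.005 and 0.026 m) and (horizontal distance between hole_b and pin_a below 0.006 m and z of hole_b in the frame of pin_a between 0.005 and 0.026 m))) and angle between perch_block's own z axis and vertical below 0.12 rad and contact force between perch_block and box_front below 0.05 N and contact force between the fingers and perch_block above 1 N and linear speed of perch_block below 0.02 m/s), for 0.2 s.
At the end, for the whole second after the job is handed in: The top right drawer is home (within 3 mm); the drilled block is held in the gripper, still (under 20 mm/s), level within 0.12 rad, each hole's centre within 6 mm sideways of a different pin's centre and its underside 5 to 26 mm above the pin tips, touching neither pins nor board (all of step 2 and value of joint drawer_cabinet_drawer5 below 0.003 m); the arm keeps its last pose, push and grip.
It fails at once if the block touches the pins or the board (contact force between perch_block and box_front above 1 N).
It fails at once if the nest-box front is shifted by more than 10 mm (distance of box_front from where it was at the start of the episode above 0.01 m).
It fails at once if a bystander (blank, mug, nail tin, hole saw) is moved by more than 20 mm (distance of any of perch_blank, enamel_mug, nail_tin, hole_saw from where it was at the start of the episode above 0.02 m).
It also fails if it takes over 58 s, if anything falls off the work surface, if the arm or the gripper's body presses on something with over 40 N, if the wrist force passes 120 N, or if a joint passes its speed limit or range.

## Robot

A 7-joint arm with a two-finger parallel gripper is mounted at the origin on a cart in front of the work surface, level with it; the furniture and walls round the work are solid. World frame = base frame: x ahead of the robot, y to its left, z up, the work surface at z = 0. Lengths are in m, angles in degrees, forces in N, time in s.
With the tool pointing down it reaches from about 0.425 to 0.875 m from the base axis. Payload 4.7 kg.
Tool frame: the origin (TCP) lies at the very end of the fingers, on their centre line; the grasp point (between the pads) lies 19 mm behind it; z points along the fingers, y is the line along which they close (so a half turn about z gives the same grasp; the last joint's range is limited). The gripper opens to 87 mm and grips with 3 to 60 N. Pads are 19 mm wide; open, the fingers measure 117 mm over their backs; the gripper's body (75 mm by 190 mm) begins 51 mm behind the grasp point.
Start: joints at [-71.671, 18.392, -4.016, 83.108, 1.295, 78.541, -3.26], TCP at [0.196, 0.62, 0.223] pointing down, gripper open.
Joint ranges: [-163.93, 163.93], [-17.29, 119.83], [-79.2, 71.16], [3.27, 140.29], [-89.18, 269.18], [5.43, 117.66], [-154.24, 154.24]. Speed limits (degrees/s): [147.25, 147.25, 180, 180, 180, 180, 180].

## Interface

Orientations are given as [roll, pitch, yaw] about the fixed x, y, z axes, in that order (R = Rz(yaw) Ry(pitch) Rx(roll)).
In Python, from cell import get_obs, read_camera, sign_off, silhouettes gives the robot as it stands.
- The arm moves only by the tool play_rows, never from a script. Its argument "steps" is a list that holds one entry, the list of rows, each a list of 7 numbers: the shift along the tool's x, y, z in m, then the turn, a rotation vector about the tool's x, y, z in rad, then the finger opening in m, from 0 to 0.087. A call has 1 to 12 rows; each row shifts and turns the commanded pose from where the row before left it, along the tool's axes as they then stand; what a row does not reach is not made up. A row lasts 1/10 s, in which the tool goes at most 50 mm and 8.59 degrees, less where a joint would pass 70% of its speed; a pose out of reach is approached as far as the arm can. A call is refused whole if a number of a shift passes 0.05 or a number of a turn 0.15, either way. A call with a gripper value outside its range is refused whole. The fingers move at their own pace and stop on an object; "force" is the grip in N (left out, the last holds). Time passes only in rows, so rows that do not move let the fingers close. It gives the time, the measured TCP pose, the force, the opening and the grip force at its end, in the units of the state.
- get_obs(): the state, without advancing time (a new reading comes with each control period).
- read_camera(name): name is "side" or "top"; returns a dict with "frame" (400x640x3 uint8, red, green, blue), "intrinsics" (3x3 intrinsics, pixels), "view" (4x4, takes a point from world to camera coordinates). Camera axes: x right, y up, looking along -z (the intrinsics and any distortion apply to the point x, -y, -z); pixel columns grow to the right and rows downward; lengths in m; the calibration is good to about 2 mm. A picture is of the moment at which its call begins. There is no depth.
- sign_off(): hands the job in; it is judged then, once.
Trained networks look in the newest picture that a camera, given by its name, has taken for a name from the list of things; names that differ only in an ending like _2 or _b are one class to them, and where a whole thing is asked for, a point or a joint stands for the part that bears it (a point fixed in the world has none). Each returns a list of dicts, best first, with "p" (0 to 1); they miss things now and then, are a little off and sometimes report something else, mostly with a low value. They report only what shows in the picture. A call takes as long as a camera call.
- silhouettes(camera, name): "pixels" (400x640 bool, what is visible of it) and "extent" ([left, top, right, bottom] in pixels, round what is visible of it).
The state is a dict: "time_s": time; "qpos": joint angles; "joint_velocities": joint speeds; "effort": joint torques, N m; "tool_pos": TCP position; "tool_rot": TCP orientation; "force": force on the tool from outside, world axes, zero at the start; "wrist_torque": the same for the moment, N m; "grip_width": finger opening in m; "grasp_force": force on a finger pad.
Only numpy, scipy, OpenCV 4.12 (cv2) and the standard library are available. Lean on these libraries where they do the work, as an engineer would, in place of code of your own. Each camera call takes 0.05 s, during which the arm holds its last target. There are 200 camera calls.

## Working session

There is one attempt and no reset: what is moved stays moved. The work goes in short steps, Python scripts to look and compute and a tool call to move; the robot and the scene stay as the last step left them, time stands still between calls to the robot, and variables do not carry over. Pictures are saved under pics/ and viewed, at most 10 in all, crops included, and the job is handed in when it is done.

Besides the shell and the picture viewer there is one more tool, called after "Call:" by a JSON object that holds its "name" and its "arguments", one argument or row to a line. play_rows: Moves the arm, as the interface text tells. Its arguments: {"type":"object","properties":{"steps":{"type":"array","items":{"type":"array","items":{"type":"array","items":{"type":"number"}}}},"force":{"type":"number"}},"required":["steps"]}

```bash
mkdir -p pics; ls; cat > h.py <<'E'
import numpy as np, cv2
from cell import get_obs, read_camera, sign_off, silhouettes
def ray(c,u,v):
    K=np.array(c["intrinsics"]);V=np.array(c["view"]);R,t=V[:3,:3],V[:3,3]
    d=np.array([(u-K[0,2])/K[0,0],-(v-K[1,2])/K[1,1],-1.])
    return -R.T@t, R.T@d
def atz(c,u,v,z):
    o,d=ray(c,u,v);return o+d*(z-o[2])/d[2]
def proj(c,p):
    K=np.array(c["intrinsics"]);V=np.array(c["view"]);q=V[:3,:3]@np.array(p)+V[:3,3]
    return np.array([K[0,0]*q[0]/-q[2]+K[0,2],K[1,1]*-q[1]/-q[2]+K[1,2]])
E
python3 - <<'E'
from h import *
o=get_obs();print({k:np.round(v,3) for k,v in o.items()})
for n in("top","side"):
    c=read_camera(n);print(n,{k:c[k] for k in c if k!="frame"},)
    cv2.imwrite(f"pics/{n}0.png",cv2.cvtColor(c["frame"],cv2.COLOR_RGB2BGR))
    for k in["drawer_cabinet_drawer5","drawer_knob","box_front","pin_a","perch_block","hole_a","perch_blank","enamel_mug","nail_tin","hole_saw"]:
        for s in silhouettes(n,k)[:3]:
            ys,xs=np.nonzero(s["pixels"]);print(k,round(s["p"],2),s["extent"],len(xs),xs.mean().round(1),ys.mean().round(1),np.round(cv2.minAreaRect(np.c_[xs,ys].astype(np.float32))[2]))
E
```

```text
pics
{'time_s': np.float64(0.0), 'qpos': array([-71.67 ,  18.438,  -4.017,  83.178,   1.297,  78.54 ,  -3.261]), 'joint_velocities': array([ 0.064,  0.077,  0.09 , -0.039, -0.062,  0.025, -0.006]), 'effort': array([-0.0000e+00, -4.9128e+01, -4.0400e-01, -3.1252e+01, -6.4000e-02,
        4.4000e-02,  0.0000e+00]), 'tool_pos': array([0.196, 0.619, 0.221]), 'tool_rot': array([-1.79889e+02,  7.00000e-03,  1.62482e+02]), 'force': array([ 0.101,  0.006, -0.85 ]), 'wrist_torque': array([ 0.008, -0.03 , -0.024]), 'grasp_force': np.float64(0.0), 'grip_width': np.float64(0.087)}
top {'intrinsics': array([[459.54442565,   0.        , 313.70307958],
       [  0.        , 459.54442565, 194.08148   ],
       [  0.        ,   0.        ,   1.        ]]), 'view': array([[ 0.03004953, -0.99954359, -0.00310572,  0.17228952],
       [ 0.99415185,  0.02956472,  0.10386541, -0.59177378],
       [-0.10372619, -0.00620867,  0.99458651, -0.89980922],
       [ 0.        ,  0.        ,  0.        ,  1.        ]])}
drawer_cabinet_drawer5 0.61 [380.5, 135.8, 463.9, 196.7] 4199 420.7 161.9 90.0
drawer_cabinet_dr
[... 1169 characters left out ...]
4 [371.2, 174.3, 457.8, 239.4] 3904 412.9 204.6 31.0
box_front 0.96 [312.3, 242.5, 421.2, 325.6] 4487 364.1 282.5 42.0
pin_a 0.76 [309.3, 245.9, 419.5, 322.7] 4535 364.2 282.4 40.0
pin_a 0.49 [257.3, 201.7, 289.2, 245.2] 1199 273.6 222.2 87.0
perch_block 0.63 [294.0, 187.0, 308.7, 206.7] 164 298.5 196.8 58.0
perch_block 0.34 [311.0, 246.3, 418.9, 321.1] 4444 363.9 282.1 42.0
hole_a 0.66 [290.2, 189.6, 308.4, 205.7] 174 298.5 196.6 60.0
enamel_mug 0.83 [292.0, 201.5, 331.7, 243.8] 1463 313.9 218.2 90.0
nail_tin 0.89 [253.9, 206.5, 289.3, 245.6] 1212 273.8 222.2 87.0
hole_saw 0.74 [312.5, 244.4, 421.9, 321.4] 4423 364.1 282.4 40.0
hole_saw 0.71 [341.8, 192.7, 366.2, 225.7] 440 351.8 211.9 90.0
```

```bash
python3 - <<'E'
import cv2
a=cv2.imread("pics/top0.png")[110:310,170:490];cv2.imwrite("pics/top0c.png",cv2.resize(a,(800,500),interpolation=cv2.INTER_CUBIC))
a=cv2.imread("pics/side0.png")[150:350,230:470];cv2.imwrite("pics/side0c.png",cv2.resize(a,(720,600),interpolation=cv2.INTER_CUBIC))
E
```

```text
(no output)
```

View pics/top0c.png

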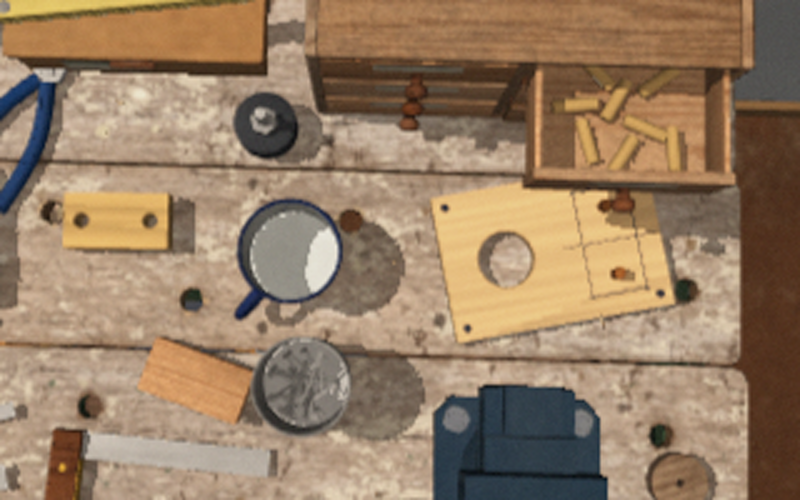

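View pics/side0c.png

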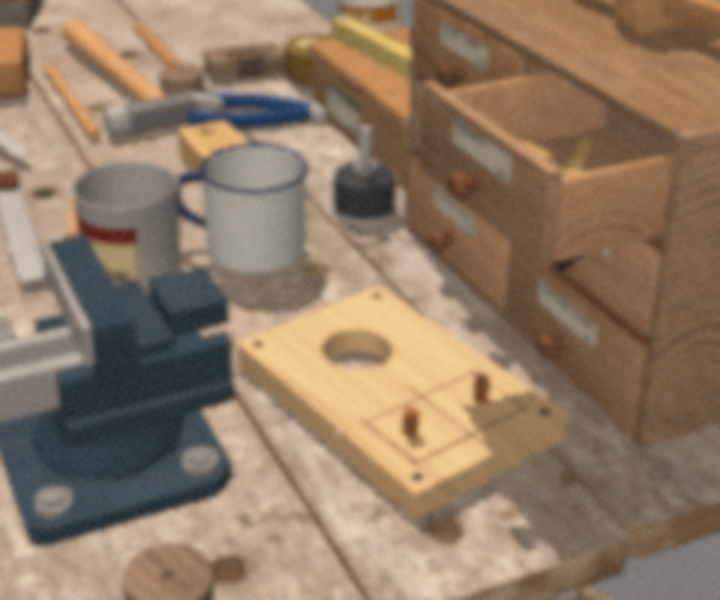

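The top crop shows the drilled block at (117,222) with its holes at (82,220) and (150,220), and the blank at (195,378) touching the tin. It also shows pin_b at (620,273), and the knob at (615,203) covering pin_a. In the side crop the pin tips are at (481,377) and (410,410), and the knob face is at (460,183).

```bash
python3 - <<'E'
from h import *
t=read_camera("top");s=read_camera("side")
T=lambda u,v:(170+(u+.5)/2.5-.5,110+(v+.5)/2.5-.5)
S=lambda u,v:(230+(u+.5)/3-.5,150+(v+.5)/3-.5)
p=lambda n,x:print(n,np.round(x,4))
p("hole L top",atz(t,*T(82,220),.026));p("hole R",atz(t,*T(150,220),.026))
for n in["perch_block","perch_blank","enamel_mug","nail_tin","hole_saw"]:
    r=silhouettes("top",n)
    if r:
        ys,xs=np.nonzero(r[0]["pixels"]);z={"perch_block":.026,"perch_blank":.026,"enamel_mug":.074,"hole_saw":.04,"nail_tin":.087}[n]
        p(n,atz(t,xs.mean(),ys.mean(),z))
        if n[:5]=="perch":
            b=cv2.boxPoints(cv2.minAreaRect(np.c_[xs,ys].astype(np.float32)))
            for q in b:p(" c",atz(t,*q,.026))
p("tin",atz(t,*T(300,385),.087))
p("pin_b top",atz(t,*T(620,271),.034));p("pin_a side",atz(s,*S(481,377),.034));p("pin_b side",atz(s,*S(410,410),.034))
p("knob side",atz(s,*S(460,183),.159));p("knob top",atz(t,*T(615,206),.159))
for q in[(431,198),(458,342),(676,304)]:p("board top",atz(t,*T(*q),.018))
for q in[(445,208),(468,328),(660,293)]:p("nail top",atz(t,*T(*q),.018))
for q in[(376,296),(259,344),(417,477),(544,411)]:p("nail side",atz(s,*S(*q),.018))
p("drawer front edge",atz(t,*T(525,183),.196));p("",atz(t,*T(735,183),.196))
p("cab front edge top",atz(t,*T(318,58),.205));p("",atz(t,*T(750,66),.205))
p("vise z.1",atz(t,*T(440,390),.1));p("",atz(t,*T(600,390),.1))
E
```

```text
hole L top [0.5728 0.4161 0.026 ]
hole R [0.5744 0.3607 0.026 ]
perch_block [0.5723 0.3872 0.026 ]
 c [0.5497 0.4318 0.026 ]
 c [0.597  0.4325 0.026 ]
 c [0.5957 0.3418 0.026 ]
 c [0.5485 0.3416 0.026 ]
perch_blank [0.4462 0.3174 0.026 ]
 c [0.4369 0.3656 0.026 ]
 c [0.482  0.3517 0.026 ]
 c [0.4556 0.2691 0.026 ]
 c [0.4109 0.2833 0.026 ]
enamel_mug [0.5468 0.2437 0.074 ]
nail_tin [0.4463 0.2301 0.087 ]
hole_saw [0.6527 0.2683 0.04  ]
tin [0.4481 0.2306 0.087 ]
pin_b top [ 0.5438 -0.0202  0.034 ]
pin_a side [ 0.5942 -0.0068  0.034 ]
pin_b side [ 0.5397 -0.0179  0.034 ]
knob side [0.5835 0.0122 0.159 ]
knob top [0.5818 0.0113 0.159 ]
board top [0.6002 0.1319 0.018 ]
board top [0.4832 0.1072 0.018 ]
board top [ 0.5192 -0.0695  0.018 ]
nail top [0.5922 0.1202 0.018 ]
nail top [0.4947 0.0994 0.018 ]
nail top [ 0.5278 -0.0564  0.018 ]
nail side [0.5894 0.1231 0.018 ]
nail side [0.4928 0.1019 0.018 ]
nail side [ 0.525  -0.0544  0.018 ]
nail side [ 0.6232 -0.0329  0.018 ]
drawer front edge [0.5912 0.0794 0.196 ]
 [ 0.5953 -0.0606  0.196 ]
cab front edge top [0.67   0.2199 0.205 ]
 [ 0.673  -0.0679  0.205 ]
vise z.1 [0.4482 0.1265 0.1   ]
 [0.4517 0.0086 0.1   ]
```

Call:
{"name": "play_rows", "arguments": {
  "steps": [
    [[0, 0, 0, 0, 0, -0.102, 0], [0, 0, 0, 0, 0, -0.102, 0], [0, 0, 0, 0, 0, -0.102, 0], [-0.0194, -0.0338, 0, 0, 0, 0, 0], [-0.0194, -0.0338, 0, 0, 0, 0, 0], [-0.0194, -0.0338, 0, 0, 0, 0, 0], [-0.0194, -0.0338, 0, 0, 0, 0, 0], [-0.0194, -0.0338, 0, 0, 0, 0, 0], [-0.0194, -0.0338, 0, 0, 0, 0, 0], [-0.0194, -0.0338, 0, 0, 0, 0, 0], [-0.0194, -0.0338, 0, 0, 0, 0, 0], [-0.0194, -0.0338, 0, 0, 0, 0, 0]]
  ],
  "force": 30
}}

```text
time_s: 2.65
tool_pos: [0.371, 0.3143, 0.2229]
tool_rot: [180.0, 0.0, -180.0]
force: [-0.4, -0.3, 0.3]
grip_width: 0.0025
grasp_force: 0.0
```

Call:
{"name": "play_rows", "arguments": {
  "steps": [
    [[-0.0194, -0.0338, 0, 0, 0, 0, 0], [-0.0194, -0.0338, 0, 0, 0, 0, 0], [-0.0194, -0.0338, 0, 0, 0, 0, 0], [-0.0194, -0.0338, 0, 0, 0, 0, 0], [-0.0194, -0.0338, 0, 0, 0, 0, 0], [-0.0194, -0.0338, 0, 0, 0, 0, 0], [-0.0194, -0.0338, 0, 0, 0, 0, 0], [-0.0194, -0.0338, 0, 0, 0, 0, 0], [-0.0194, -0.0338, 0, 0, 0, 0, 0], [0, 0, 0.025, 0, 0, 0, 0], [0, 0, 0.025, 0, 0, 0, 0], [0, 0, 0.021, 0, 0, 0, 0]]
  ]
}}

```text
time_s: 3.85
tool_pos: [0.5449, 0.0112, 0.1505]
tool_rot: [180.0, -0.0, 180.0]
force: [-0.3, -0.2, -0.1]
grip_width: 0.0007
grasp_force: 0.0
```

Call:
{"name": "play_rows", "arguments": {
  "steps": [
    [[-0.01, 0, 0, 0, 0, 0, 0], [-0.01, 0, 0, 0, 0, 0, 0], [-0.01, 0, 0, 0, 0, 0, 0], [-0.01, 0, 0, 0, 0, 0, 0], [-0.01, 0, 0, 0, 0, 0, 0], [-0.01, 0, 0, 0, 0, 0, 0], [-0.01, 0, 0, 0, 0, 0, 0], [0, 0, 0, 0, 0, 0, 0]]
  ]
}}

```text
time_s: 4.65
tool_pos: [0.6166, 0.0115, 0.1516]
tool_rot: [-180.0, 0.1, -180.0]
force: [-0.9, -0.3, -0.3]
grip_width: 0.0003
grasp_force: 0.0
```

```bash
python3 - <<'E'
from h import *
c=read_camera("side")
a=cv2.cvtColor(c["frame"],cv2.COLOR_RGB2BGR)[100:350,230:530];cv2.imwrite("pics/s1.png",cv2.resize(a,(720,600),interpolation=cv2.INTER_CUBIC))
E
```

```text
(no output)
```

View pics/s1.png

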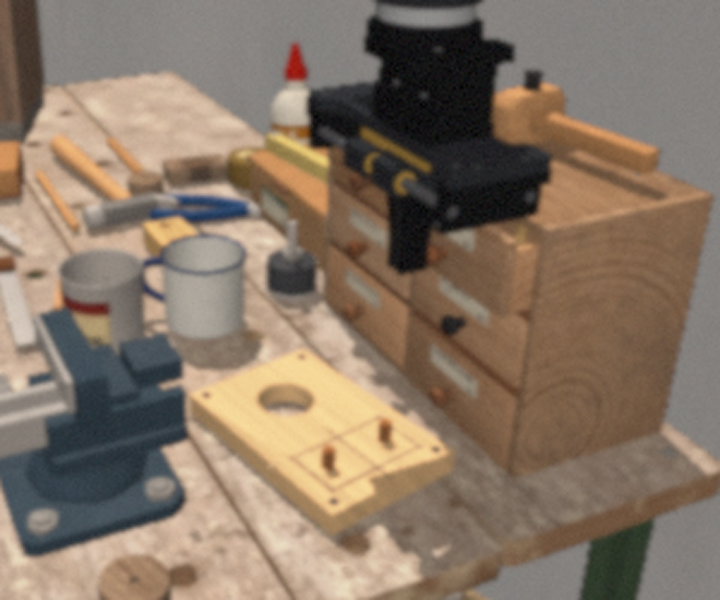

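The drawer is now about 25 mm open, with the finger on its knob at crop (430,255). A mallet lies on the cabinet top at (500–660, 90–165), so I'll check where it is before pushing further.

```bash
python3 - <<'E'
from h import *
c=read_camera("side")
for q in[(655,160),(560,135),(500,130),(515,230),(300,140)]:
    for z in(.205,.23,.26): print(q,z,np.round(atz(c,230+q[0]/2.4,100+q[1]/2.4,z)[:2],3))
E
```

```text
(655, 160) 0.205 [ 0.827 -0.001]
(655, 160) 0.23 [ 0.774 -0.049]
(655, 160) 0.26 [ 0.71  -0.107]
(560, 135) 0.205 [0.8   0.075]
(560, 135) 0.23 [0.749 0.02 ]
(560, 135) 0.26 [ 0.688 -0.046]
(500, 130) 0.205 [0.764 0.106]
(500, 130) 0.23 [0.716 0.048]
(500, 130) 0.26 [ 0.659 -0.022]
(515, 230) 0.205 [ 0.649 -0.06 ]
(515, 230) 0.23 [ 0.612 -0.103]
(515, 230) 0.26 [ 0.568 -0.154]
(300, 140) 0.205 [0.601 0.155]
(300, 140) 0.23 [0.569 0.092]
(300, 140) 0.26 [0.53  0.017]
```

Call:
{"name": "play_rows", "arguments": {
  "steps": [
    [[-0.008, 0, 0, 0, 0, 0, 0], [-0.004, 0, 0, 0, 0, 0, 0], [-0.003, 0, 0, 0, 0, 0, 0], [-0.003, 0, 0, 0, 0, 0, 0], [0, 0, 0, 0, 0, 0, 0]]
  ]
}}

```text
time_s: 5.25
tool_pos: [0.6324, 0.0115, 0.1514]
tool_rot: [180.0, -0.1, -180.0]
force: [-3.3, -0.1, 1.0]
grip_width: 0.0005
grasp_force: 1.9
```

Call:
{"name": "play_rows", "arguments": {
  "steps": [
    [[-0.003, 0, 0, 0, 0, 0, 0], [-0.003, 0, 0, 0, 0, 0, 0], [-0.003, 0, 0, 0, 0, 0, 0], [-0.003, 0, 0, 0, 0, 0, 0], [0, 0, 0, 0, 0, 0, 0]]
  ]
}}

```text
time_s: 5.75
tool_pos: [0.6414, 0.0115, 0.1514]
tool_rot: [180.0, -0.5, 180.0]
force: [-13.6, 0.3, 8.7]
grip_width: 0.0008
grasp_force: 6.8
```

Call:
{"name": "play_rows", "arguments": {
  "steps": [
    [[0, 0, 0, 0, 0, 0, 0], [0, 0, 0, 0, 0, 0, 0], [0, 0, 0, 0, 0, 0, 0], [0.02, 0, 0, 0, 0, 0, 0], [0.04, 0, 0, 0, 0, 0, 0], [0.02, 0, -0.04, 0, 0, 0, 0.087], [0, 0.02, -0.04, 0, 0, 0.14, 0.087], [-0.005, 0.045, 0, 0, 0, 0.14, 0.087]]
  ]
}}

```text
time_s: 6.55
tool_pos: [0.5799, 0.0713, 0.2391]
tool_rot: [179.6, 0.7, 163.2]
force: [1.3, -0.4, 0.8]
grip_width: 0.0169
grasp_force: 0.0
```

```bash
python3 - <<'E'
from h import *
c=read_camera("side")
a=cv2.cvtColor(c["frame"],cv2.COLOR_RGB2BGR)
cv2.imwrite("pics/s2.png",cv2.resize(a[150:350,250:490],(720,600),interpolation=cv2.INTER_CUBIC))
t=read_camera("top");b=cv2.cvtColor(t["frame"],cv2.COLOR_RGB2BGR)
cv2.imwrite("pics/t2.png",cv2.resize(b[130:280,310:490],(720,600),interpolation=cv2.INTER_CUBIC))
cv2.imwrite("pics/t2b.png",cv2.resize(b[170:230,180:260],(800,600),interpolation=cv2.INTER_CUBIC))
print(get_obs())
E
```

```text
{'time_s': 6.65, 'qpos': array([-34.56204773,  10.1488264 ,  27.19598282,  93.24413695,
        -5.03198136,  77.39539608,  67.68077691]), 'joint_velocities': array([1.93953442, 0.35646649, 2.71582174, 3.39460519, 3.66928366,
       1.02899923, 8.92416966]), 'effort': array([  2.60989778, -40.07095098,   5.52586243, -33.21591854,
         0.31304134,  -0.11221688,  -1.38391435]), 'tool_pos': array([0.57819203, 0.0839938 , 0.23328573]), 'tool_rot': array([179.58975917,   0.21458496, 164.34090777]), 'force': array([-0.66989128,  0.9454138 , -1.49555716]), 'wrist_torque': array([0.05268621, 0.00891133, 0.01331767]), 'grasp_force': 0.0, 'grip_width': 0.024623390246202047}
```

View pics/s2.png

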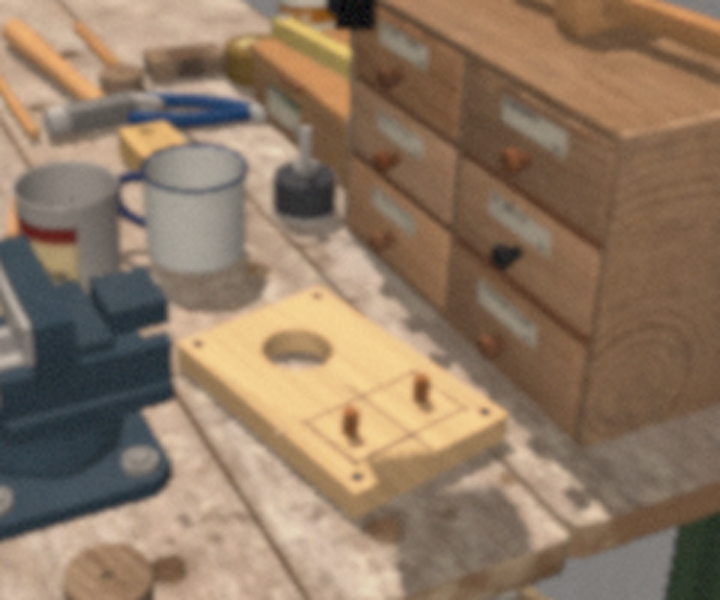

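View pics/t2.png

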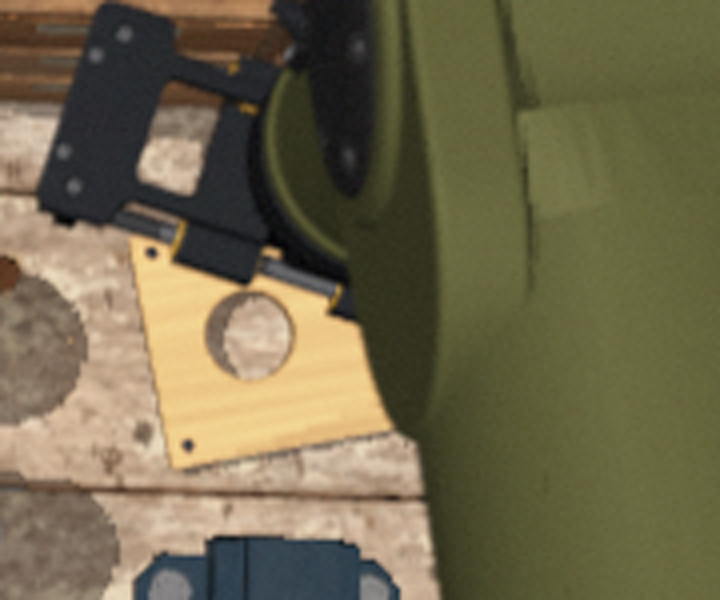

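The drawer front is flush with its neighbours, knob at crop (513,160), so it is home. The pin tips in the side view are at (421,378) and (350,410). In the top view the arm hides both pins. Next is the block.

Call:
{"name": "play_rows", "arguments": {
  "steps": [
    [[0.0094, 0.0327, 0, 0, 0, 0.143, 0.075], [0.0139, 0.031, 0, 0, 0, 0.143, 0.075], [0.0182, 0.0287, 0, 0, 0, 0.143, 0.075], [0.0221, 0.0258, 0, 0, 0, 0.143, 0.075], [0.0256, 0.0224, 0, 0, 0, 0.143, 0.075], [0.0285, 0.0185, 0, 0, 0, 0.143, 0.075], [0.0309, 0.0143, 0, 0, 0, 0.143, 0.075], [0.0326, 0.0097, 0, 0, 0, 0.143, 0.075], [0.0336, 0.005, 0, 0, 0, 0.143, 0.075], [0, 0, 0, 0, 0, 0, 0.075], [0, 0, 0, 0, 0, 0, 0.075]]
  ]
}}

```text
time_s: 7.75
tool_pos: [0.5761, 0.3829, 0.2307]
tool_rot: [180.0, 0.0, 90.5]
force: [0.7, -0.5, 0.4]
grip_width: 0.0753
grasp_force: 0.0
```

```bash
python3 - <<'E'
from h import *
t=read_camera("top");b=cv2.cvtColor(t["frame"],cv2.COLOR_RGB2BGR)
cv2.imwrite("pics/t3.png",cv2.resize(b[170:270,330:450],(720,600),interpolation=cv2.INTER_CUBIC))
o=get_obs();print(o["tool_pos"],o["tool_rot"],o["qpos"])
E
```

```text
[0.57680776 0.38107457 0.23113746] [1.79952663e+02 4.69401351e-02 9.03155717e+01] [-55.51941967  24.6808287   27.95173832  76.6874225  -11.35305704
  81.36974983 -27.74040638]
```

View pics/t3.png

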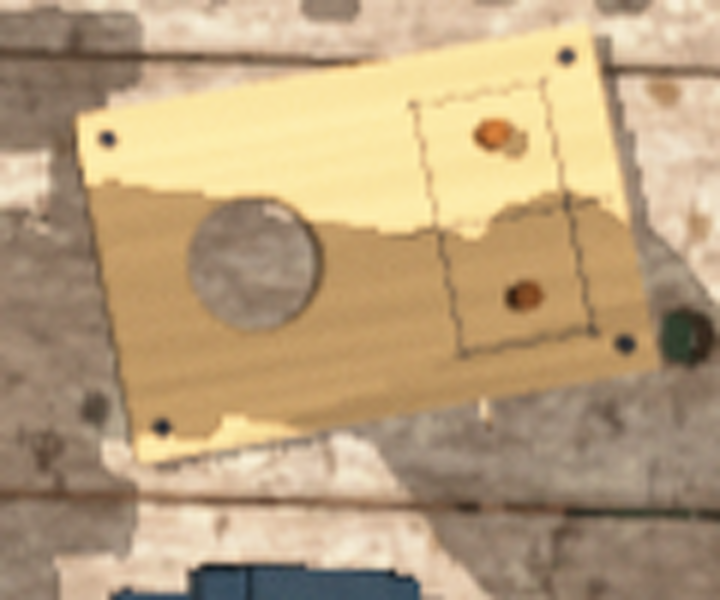

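View pics/t2b.png

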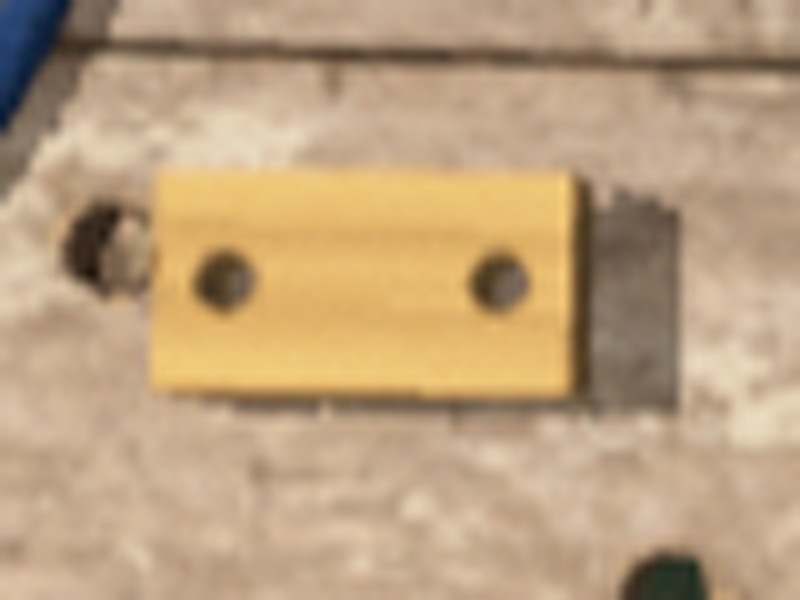

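The top view shows the pin tips at crop (501,134) and (528,296), with the outline corners at (413,103), (545,80), (595,333) and (462,354). The block close-up shows its holes at (225,281) and (500,283). I'll fit both poses from these points.

```bash
python3 - <<'E'
from h import *
from scipy.optimize import least_squares
t=read_camera("top");s=read_camera("side")
f=lambda q,k,ox,oy:np.array([ox+(q[0]+.5)/k-.5,oy+(q[1]+.5)/k-.5])
def fit(name,cam,obs,x0):
    def res(x,full=False):
        c,n=np.cos(x[2]),np.sin(x[2])
        return np.concatenate([proj(cam,[x[0]+c*a-n*b,x[1]+n*a+c*b,z])-uv for (a,b,z),uv in obs])
    r=least_squares(res,x0,loss="soft_l1",f_scale=1.);print(name,np.round(r.x[:2],4),np.degrees(r.x[2]).round(2),np.round(r.fun,1));return r.x
g=lambda q:f(q,6,330,170)
h=22.5/1000;l=42.5/1000
# board local: pins at (+-.028,-.048)
board=[((.028,-.048,.034),g((501,134))),((-.028,-.048,.034),g((528,296)))]
out=[((.0425,-.048+.0225,.018),g((413,103))),((.0425,-.048-.0225,.018),g((545,80))),((-.0425,-.048-.0225,.018),g((595,333))),((-.0425,-.048+.0225,.018),g((462,354)))]
x=fit("board top",t,board+out,[.55,.03,.2])
fit("pins only top",t,board,[.55,.03,.2])
G=lambda q:f(q,3,250,150)
fit("pins side",s,[((.028,-.048,.034),G((421,378))),((-.028,-.048,.034),G((350,410)))],[.55,.03,.2])
c,n=np.cos(x[2]),np.sin(x[2]);R=np.array([[c,-n],[n,c]])
for p in[(.028,-.048),(-.028,-.048),(0,-.048)]:print(x[:2]+R@p)
H=lambda q:f(q,10,180,170)
fit("block",t,[((0,.028,.026),H((225,281))),((0,-.028,.026),H((500,283))),((h,l,.026),H((155,172))),((h,-l,.026),H((576,174))),((-h,l,.026),H((152,390))),((-h,-l,.026),H((574,393)))],[.57,.39,0])
E
```

```text
board top [0.5602 0.032 ] 11.23 [-0.4 -0.3  0.3  0.   0.5  0.6  0.   0.8 -0.4 -0.5  0.  -0.4]
pins only top [0.5611 0.032 ] 9.84 [-0.  -0.2  0.   0.2]
pins side [0.5574 0.0344] 11.26 [ 0.1 -0.2 -0.1  0.2]
[ 0.59704199 -0.00965956]
[ 0.54211493 -0.02056912]
[ 0.56957846 -0.01511434]
block [0.5735 0.3888] 1.53 [ 0.1  0.1  0.1 -0.1  0.3 -0.  -0.2 -0.1 -0.   0.2 -0.4 -0. ]
```

Call:
{"name": "play_rows", "arguments": {
  "steps": [
    [[0.007, -0.003, 0.01, 0, 0, -0.02, 0.075], [0, 0, 0.035, 0, 0, 0, 0.075], [0, 0, 0.04, 0, 0, 0, 0.075], [0, 0, 0.04, 0, 0, 0, 0.075], [0, 0, 0.04, 0, 0, 0, 0.075], [0, 0, 0.02, 0, 0, 0, 0.075], [0, 0, 0, 0, 0, 0, 0.075], [0, 0, 0, 0, 0, 0, 0.075]]
  ]
}}

```text
time_s: 8.7
tool_pos: [0.5735, 0.3882, 0.0469]
tool_rot: [180.0, -0.0, 91.4]
force: [0.4, -0.1, 0.4]
grip_width: 0.0749
grasp_force: 0.0
```

Call:
{"name": "play_rows", "arguments": {
  "steps": [
    [[0, 0, 0.02, 0, 0, 0, 0.075], [0, 0, 0.015, 0, 0, 0, 0.075], [0, 0, 0.006, 0, 0, 0, 0.075], [0, 0, 0, 0, 0, 0, 0.075], [0, 0, 0, 0, 0, 0, 0.03], [0, 0, 0, 0, 0, 0, 0.03], [0, 0, 0, 0, 0, 0, 0.03], [0, 0, 0, 0, 0, 0, 0.03], [0, 0, 0, 0, 0, 0, 0.03], [0, 0, 0, 0, 0, 0, 0.03], [0, 0, 0, 0, 0, 0, 0.03]]
  ],
  "force": 20
}}

```text
time_s: 9.8
tool_pos: [0.5734, 0.3885, 0.0059]
tool_rot: [180.0, -0.0, 91.4]
force: [-1.0, -0.1, 2.5]
grip_width: 0.0452
grasp_force: 20.0
```

Call:
{"name": "play_rows", "arguments": {
  "steps": [
    [[0, 0, -0.01, 0, 0, 0, 0.03], [0, 0, -0.03, 0, 0, 0, 0.03], [0, 0, -0.045, 0, 0, 0, 0.03], [0, 0, -0.045, 0, 0, 0, 0.03], [0, 0, -0.04, 0, 0, 0, 0.03], [0, 0, -0.01, 0, 0, 0, 0.03], [-0.036, -0.0013, 0, 0, 0, 0, 0.03], [-0.036, -0.0013, 0, 0, 0, 0, 0.03], [-0.036, -0.0013, 0, 0, 0, 0, 0.03], [-0.036, -0.0013, 0, 0, 0, 0, 0.03]]
  ]
}}

```text
time_s: 10.8
tool_pos: [0.571, 0.2426, 0.185]
tool_rot: [-180.0, 0.0, 91.4]
force: [0.2, -0.8, -1.1]
grip_width: 0.0446
grasp_force: 20.0
```

Call:
{"name": "play_rows", "arguments": {
  "steps": [
    [[-0.026, -0.0006, 0, 0, 0, 0.14, 0.03], [-0.0258, 0.003, 0, 0, 0, 0.14, 0.03], [-0.0252, 0.0066, 0, 0, 0, 0.14, 0.03], [-0.024, 0.01, 0, 0, 0, 0.14, 0.03], [-0.0224, 0.0133, 0, 0, 0, 0.14, 0.03], [-0.0203, 0.0163, 0, 0, 0, 0.14, 0.03], [-0.0178, 0.019, 0, 0, 0, 0.14, 0.03], [-0.015, 0.0212, 0, 0, 0, 0.14, 0.03], [-0.0119, 0.0231, 0, 0, 0, 0.14, 0.03], [-0.0085, 0.0246, 0, 0, 0, 0.14, 0.03], [0, 0, 0, 0, 0, 0, 0.03], [0, 0, 0, 0, 0, 0, 0.03]]
  ]
}}

```text
time_s: 12.0
tool_pos: [0.5712, -0.0164, 0.1852]
tool_rot: [-180.0, 0.0, 11.1]
force: [-0.3, 0.2, -1.2]
grip_width: 0.0449
grasp_force: 20.0
```

Call:
{"name": "play_rows", "arguments": {
  "steps": [
    [[-0.0013, -0.0016, 0.02, 0, 0, 0, 0.03], [0, 0, 0.03, 0, 0, 0, 0.03], [0, 0, 0.03, 0, 0, 0, 0.03], [0, 0, 0.02, 0, 0, 0, 0.03], [0, 0, 0.01, 0, 0, 0, 0.03], [0, 0, 0, 0, 0, 0, 0.03], [0, 0, 0, 0, 0, 0, 0.03], [0, 0, 0, 0, 0, 0, 0.03]]
  ]
}}

```text
time_s: 12.8
tool_pos: [0.5711, -0.0143, 0.0769]
tool_rot: [-180.0, -0.1, 11.2]
force: [0.6, 0.6, -0.9]
grip_width: 0.0447
grasp_force: 20.0
```

```bash
python3 - <<'E'
from h import *
c=read_camera("side")
a=cv2.cvtColor(c["frame"],cv2.COLOR_RGB2BGR)[210:330,300:444];cv2.imwrite("pics/s4.png",cv2.resize(a,(720,600),interpolation=cv2.INTER_CUBIC))
o=get_obs();print(o["tool_pos"],o["tool_rot"])
E
```

```text
[ 0.57106304 -0.01434463  0.07683612] [-1.79991091e+02 -1.33958252e-01  1.11832683e+01]
```

View pics/s4.png

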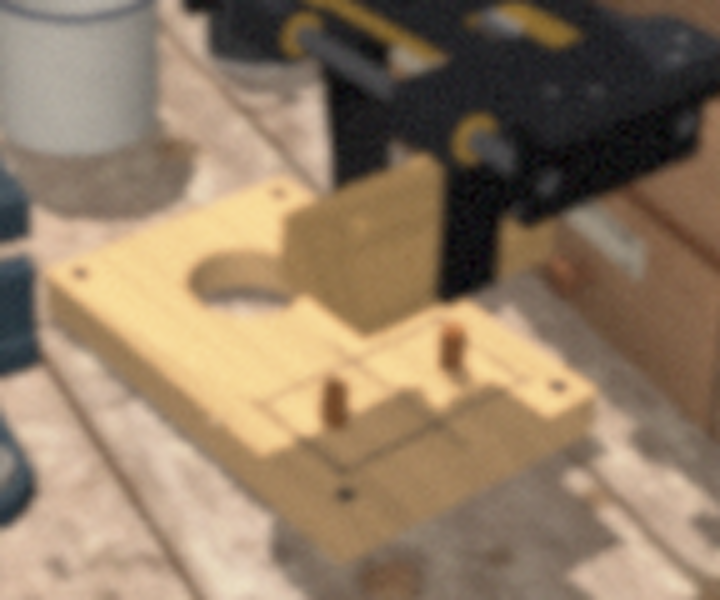

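The block is held level above and behind the pins in this view. Its near lower corner is at crop (365,333), its left end edge runs (285,215)–(285,275), and the pin tips are at (453,330) and (335,382). I'll compare these with the predicted projections.

```bash
python3 - <<'E'
from h import *
s=read_camera("side");t=read_camera("top")
P=lambda p:np.round((proj(s,p)-[300,210]+.5)*5-.5)
p0=np.array([.571,-.0145]);a=np.radians(11.2);u=np.array([np.cos(a),np.sin(a)]);w=np.array([-u[1],u[0]])
zb=.0769-.006
for i in(-1,1):
  for j in(-1,1):
    for z in(0,.026):
      q=p0+u*i*.0425+w*j*.0225;print("end",i,"side",j,z,P([*q,zb+z]))
print("holes top",P([*(p0-u*.028),zb+.026]),P([*(p0+u*.028),zb+.026]))
print("pins",P([.597,-.0097,.034]),P([.5421,-.0206,.034]))
o,d=ray(s,300+365/5,210+333/5);
print("corner",atz(s,300+365.5/5-.5,210+333.5/5-.5,zb), p0-u*.0425-w*.0225)
for q in[(453,330),(335,382)]:print("pin",atz(s,300+(q[0]+.5)/5-.5,210+(q[1]+.5)/5-.5,.034))
g=cv2.cvtColor(s["frame"],cv2.COLOR_RGB2BGR)
for c,n in((g,"s5"),):
  a=cv2.resize(c[230:290,345:405],(600,600),interpolation=cv2.INTER_CUBIC);a=cv2.convertScaleAbs(a,alpha=1.5);cv2.imwrite(f"pics/{n}.png",a)
E
```

```text
end -1 side -1 0 [360. 344.]
end -1 side -1 0.026 [363. 278.]
end -1 side 1 0 [276. 280.]
end -1 side 1 0.026 [277. 216.]
end 1 side -1 0 [547. 260.]
end 1 side -1 0.026 [553. 196.]
end 1 side 1 0 [459. 203.]
end 1 side 1 0.026 [463. 142.]
holes top [353. 232.] [476. 181.]
pins [463. 331.] [344. 386.]
corner [ 0.53803152 -0.04022214  0.0709    ] [ 0.53367968 -0.04482645]
pin [ 0.59409324 -0.00763217  0.034     ]
pin [ 0.54056744 -0.01722621  0.034     ]
```

View pics/s5.png

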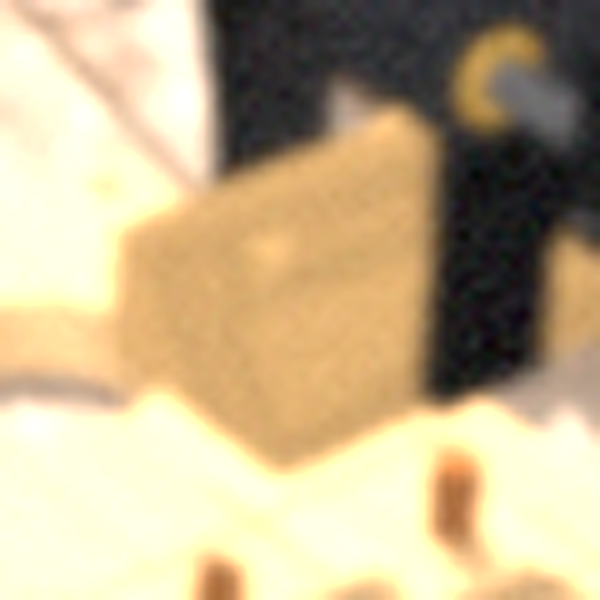

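The enlarged crop shows a hole mouth at (270,248), the near lower corner at (285,468) and the left upper corner at (125,235). The side camera puts the block a few mm too far towards +x relative to the pins, so I'll fit the block pose in that camera alone.

```bash
cat > fitb.py <<'E'
from h import *
from scipy.optimize import least_squares
def fitblock(s,obs,zb,pr=11.2):
    def res(x):
        a=np.radians(pr);u=np.array([np.cos(a),np.sin(a)]);w=np.array([-u[1],u[0]])
        r=[proj(s,[*(x[:2]+u*A+w*B),x[2]+C])-uv for (A,B,C),uv in obs]
        return np.r_[np.concatenate(r),(x[2]-zb)/.0015]
    r=least_squares(res,[.57,-.014,zb],x_scale=[.01]*3);print("block",np.round(r.x,4),np.round(r.fun,1));return r.x
E
python3 - <<'E'
from fitb import *
s=read_camera("side");t=read_camera("top")
f=lambda q:np.array([345+(q[0]+.5)/10-.5,230+(q[1]+.5)/10-.5])
O=[((-.028,0,.026),f((270,248))),((-.0425,-.0225,0),f((285,468))),((-.0425,.0225,.026),f((125,235)))]
fitblock(s,O,.0709);fitblock(s,O[:2],.0709)
for n in("side","top"):
  for k in silhouettes(n,"perch_block")[:2]:
    ys,xs=np.nonzero(k["pixels"]);print(n,k["p"],k["extent"],len(xs))
n=np.mean([atz(t,330+(q[0]+.5)/6-.5,170+(q[1]+.5)/6-.5,.018) for q in[(107,138),(567,55),(625,343),(162,427)]],0);print("nail mean top",n)
b=cv2.cvtColor(t["frame"],cv2.COLOR_RGB2BGR);cv2.imwrite("pics/t6.png",cv2.resize(b[150:270,330:474],(720,600),interpolation=cv2.INTER_CUBIC))
E
```

```text
block [ 0.5752 -0.0123  0.0707] [ 0.2  0.5  0.2  0.7 -0.4 -1.4 -0.1]
block [ 0.5757 -0.0107  0.0709] [ 0.  -0.1 -0.   0.1 -0. ]
side 0.59 [358.5, 241.1, 411.9, 279.9] 962
top 0.6 [225.8, 246.1, 269.8, 278.4] 1049
nail mean top [0.56055108 0.03199701 0.018     ]
```

Call:
{"name": "play_rows", "arguments": {
  "steps": [
    [[-0.0051, 0, 0, 0, 0, 0, 0.03], [0, 0, 0.008, 0, 0, 0, 0.03], [0, 0, 0.008, 0, 0, 0, 0.03], [0, 0, 0.004, 0, 0, 0, 0.03], [0, 0, 0, 0, 0, 0, 0.03], [0, 0, 0, 0, 0, 0, 0.03], [0, 0, 0, 0, 0, 0, 0.03], [0, 0, 0, 0, 0, 0, 0.03]]
  ]
}}

```text
time_s: 13.95
tool_pos: [0.5653, -0.0155, 0.0558]
tool_rot: [180.0, -0.0, 11.2]
force: [0.8, -0.1, -0.8]
grip_width: 0.0449
grasp_force: 20.0
```

```bash
python3 - <<'E'
from h import *
P=[get_obs()["tool_pos"]];F=[]
for i in range(8):
    c=read_camera("side");F.append(c["frame"].astype(float));o=get_obs();P.append(o["tool_pos"])
print(np.mean(P,0),np.std(P,0),o["tool_rot"])
m=np.mean(F,0);np.save("hov.npy",m)
a=np.clip(m[235:295,340:420]*1.3,0,255).astype(np.uint8)
a=cv2.resize(cv2.cvtColor(a,cv2.COLOR_RGB2BGR),(800,600),interpolation=cv2.INTER_CUBIC);cv2.imwrite("pics/s7.png",a)
E
```

```text
[ 0.56517679 -0.01549071  0.05571514] [8.83290229e-05 1.85479810e-05 7.48694365e-05] [-1.79994981e+02 -1.00625098e-02  1.11600480e+01]
```

View pics/s7.png

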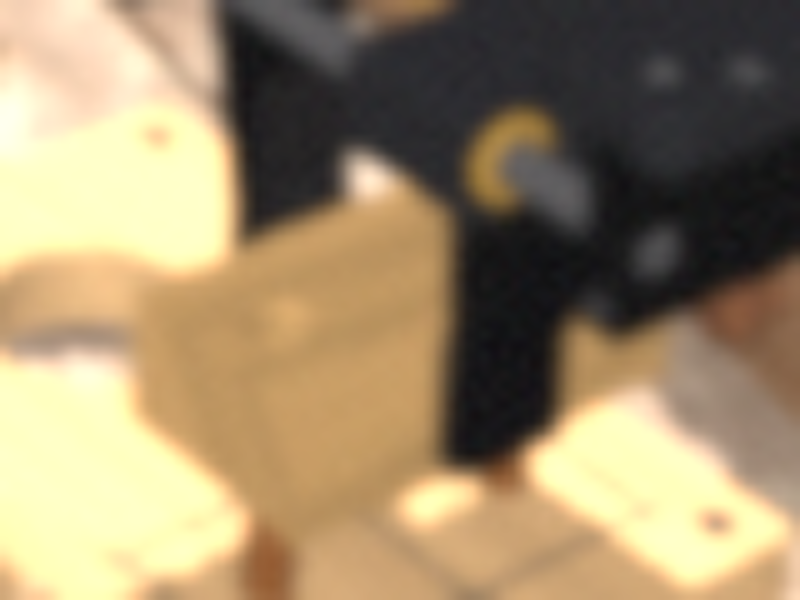

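The pins show just below the block at x≈270 (pin_b) and x≈504 (pin_a). The block's hole mouth is at (292,312), its left edge at x≈138, its right end at x≈672, and its left lower edge runs (140,415)–(255,520).

```bash
python3 - <<'E'
from fitb import *
s=read_camera("side")
P=lambda p:np.round((proj(s,p)-[340,235]+.5)*10-.5)
p0=np.array([.5652,-.0155]);a=np.radians(11.2);u=np.array([np.cos(a),np.sin(a)]);w=np.array([-u[1],u[0]]);zb=.0497
for i,j in((-1,-1),(-1,1),(1,-1)):
  q=p0+u*i*.0425+w*j*.0225;print(i,j,P([*q,zb]),P([*q,zb+.026]))
print("hole top",P([*(p0-u*.028),zb+.026]))
for n,c in(("side",(.5669,-.0127)),("top",(.5696,-.0151))):
  for k in(-1,1):print(n,"pin",k,P([*(np.array(c)+u*k*.028),.034]),P([*(np.array(c)+u*k*.028),.025]))
f=lambda q:np.array([340+(q[0]+.5)/10-.5,235+(q[1]+.5)/10-.5])
fitblock(s,[((-.028,0,.026),f((292,312))),((-.0425,.0225,.026),f((138,285)))],zb)
# sharper edge/pin columns: row profiles of mean frame
m=np.load("hov.npy")
for r,c0,c1 in((290,360,374),(291,360,374),(282,384,398),(283,384,398),(270,348,358),(268,400,414),(270,400,414)):print(r,c0,m[r,c0:c1].astype(int).tolist())
E
```

```text
-1 -1 [288. 555.] [294. 426.]
-1 1 [122. 422.] [125. 297.]
1 -1 [660. 381.] [671. 257.]
hole top [274. 331.]
side pin -1 [267. 519.] [266. 561.]
side pin 1 [507. 409.] [504. 450.]
top pin -1 [288. 523.] [286. 565.]
top pin 1 [527. 413.] [524. 453.]
block [ 0.5698 -0.0124  0.0497] [-0.3  0.3  0.3 -0.3  0. ]
290 360 [[227, 186, 132], [212, 169, 120], [196, 156, 110], [171, 133, 92], [140, 103, 69], [119, 80, 48], [117, 74, 42], [117, 75, 43], [119, 82, 50], [132, 99, 66], [148, 116, 81], [158, 126, 90], [159, 127, 89], [159, 127, 90]]
291 360 [[201, 160, 114], [180, 145, 102], [167, 133, 94], [149, 115, 79], [128, 94, 61], [117, 76, 45], [116, 72, 41], [114, 71, 40], [117, 79, 50], [130, 97, 66], [148, 116, 82], [159, 127, 89], [163, 130, 93], [161, 128, 91]]
282 384 [[155, 124, 86], [144, 115, 81], [134, 107, 75], [122, 95, 66], [104, 76, 50], [100, 65, 38], [107, 70, 42], [120, 83, 51], [157, 119, 81], [208, 164, 116], [235, 198, 141], [243, 211, 149], [244, 214, 151], [241, 207, 148]]
283 384 [[214, 171, 121], [207, 166, 117], [196, 156, 110], [175, 138, 97], [142, 107, 72], [125, 88, 56], [124, 86, 54], [129, 93, 60], [149, 114, 78], [186, 147, 105], [221, 178, 127], [235, 199, 141], [241, 208, 147], [243, 212, 149]]
270 348 [[180, 156, 136], [175, 151, 131], [175, 149, 128], [168, 142, 120], [162, 136, 109], [158, 129, 95], [156, 124, 84], [156, 122, 79], [153, 120, 78], [148, 116, 75]]
268 400 [[90, 71, 48], [73, 59, 41], [73, 57, 38], [86, 68, 46], [101, 80, 53], [114, 91, 61], [120, 98, 73], [122, 102, 82], [120, 102, 85], [112, 94, 80], [103, 81, 66], [94, 68, 52], [93, 64, 47], [97, 65, 46]]
270 400 [[134, 106, 69], [129, 102, 66], [130, 102, 66], [135, 106, 69], [137, 108, 71], [138, 110, 76], [135, 110, 82], [128, 108, 89], [124, 106, 91], [119, 102, 88], [115, 97, 84], [110, 92, 79], [108, 89, 74], [104, 82, 67]]
```

Call:
{"name": "play_rows", "arguments": {
  "steps": [
    [[0, -0.001, 0, 0, 0, 0, 0.03], [0, -0.001, 0, 0, 0, 0, 0.03], [0, 0, 0, 0, 0, 0, 0.03], [0, 0, 0, 0, 0, 0, 0.03], [0, 0, 0, 0, 0, 0, 0.03], [0, 0, 0, 0, 0, 0, 0.03], [0, 0, 0, 0, 0, 0, 0.03], [0, 0, 0, 0, 0, 0, 0.03]]
  ]
}}

```text
time_s: 15.2
tool_pos: [0.5647, -0.0135, 0.0556]
tool_rot: [-180.0, -0.0, 11.2]
force: [0.8, 0.7, -0.4]
grip_width: 0.0452
grasp_force: 20.0
```

```bash
python3 -c "
from cell import *
o=get_obs();print(o['tool_pos'],o['tool_rot'],o['grasp_force'],o['joint_velocities'].round(2));print(sign_off())"
```

```text
[ 0.56468155 -0.01352159  0.05556696] [-1.79996346e+02 -6.06756853e-03  1.11623165e+01] 19.999871850013733 [ 0.04 -0.13 -0.1   0.18 -0.03  0.03  0.05]
the job is handed in; nothing more can be done
None
```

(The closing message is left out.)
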